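# Press an orientation pin home with one turn of a hand press

### The arm

A 6-joint arm with a two-finger parallel gripper is mounted at the origin on a cart in front of the work surface, level with it; the furniture and walls round the work are solid. World frame = base frame: x ahead of the robot, y to its left, z up, the work surface at z = 0. Lengths are in m, angles in rad, forces in N, time in s.
With the tool pointing down it reaches from about 0.275 to 1 m from the base axis. Payload 8.4 kg.
Tool frame: the origin (TCP) lies at the very end of the fingers, on their centre line; the grasp point (between the pads) lies robot.tcp_to_grasp behind it (robot.tcp_to_grasp is the distance from the TCP to the grasp point, in m); z points along the fingers, y is the line along which they close (so a half turn about z gives the same grasp; the last joint's range is limited). The gripper opens to 85 mm and grips with 20 to 120 N. Pads are 22 mm wide; open, the fingers measure 114 mm over their backs; the gripper's body (76 mm by 85 mm) begins 54 mm behind the grasp point. The pads swing forward as they close: fully open they stand 13 mm farther back than shut.
Start: joints at [1.31, 0.353, 1.633, -0, 1.155, -0.002], TCP at [0.16, 0.604, 0.231] pointing down, gripper open.
Joint ranges: [-2.63, 2.63], [-0.92, 2.1], [0.06, 2.66], [-1.3, 4.44], [0, 2.69], [-3.02, 3.02]. Speed limits (rad/s): [2.22, 2.22, 2.79, 3.14, 3.14, 3.14].

### API

Orientations are given as a unit quaternion [x, y, z, w].
In Python, from bench import robot gives the robot as it stands.
- The arm moves only by the tool send_rows, never from a script. Its arguments are lists of equal length, an entry for each row: "translation": the shift along the tool's x, y, z in m, a list of three; "yaw": the turn about the tool's z in degrees. In form: {"translation": [[dx, dy, dz], ...], "yaw": [yaw, ...]}. A call has exactly 10 rows; each row is the pose to reach, as a shift and turn from the pose commanded when the call began, along the tool's axes at that moment; what a row does not reach only later rows make up. A row lasts 1/12 s, in which the tool goes at most 41.7 mm and 7.16 degrees, less where a joint would pass 70% of its speed; a pose out of reach is approached as far as the arm can. A call with a gripper value outside its range is refused whole. "hand" is the finger opening in m, from 0 to 0.0854, set as the call begins (left out, the last holds). The fingers move at their own pace and stop on an object; "grip_force" is the grip in N (left out, the last holds). Time passes only in rows, so rows that repeat a pose let the fingers close, or fill a call up. It gives the time, the measured TCP pose, the force, the opening and the grip force at its end, in the units of the state.
- robot.state(): the state, without advancing time (a new reading comes with each control period).
- robot.capture(name): name is "scene" or "top" or "wrist"; returns a dict with "color" (420x560x3 uint8, red, green, blue), "fx", "fy", "cx", "cy" (pixels), "D" ([k1, k2, p1, p2, k3] as OpenCV has them; the pictures are not rectified), "rvec" (rotation vector, rad) and "tvec" (3), from world to camera coordinates, as OpenCV has them; the wrist camera has in their place "mount" (4x4, takes a point from camera to tool coordinates, whose origin is the TCP and whose axes are the flange's). Camera axes: x right, y down, z forward; pixel columns grow to the right and rows downward; lengths in m; the calibration is good to about 2 mm. A picture is of the moment at which its call begins: read the wrist's pose just before it. There is no depth.
- robot.sign_off(): hands the job in; it is judged then, once.
The state is a dict: "t": time; "joint_positions": joint angles; "qvel": joint speeds; "effort": joint torques, N m; "position": TCP position; "ee_rot": TCP orientation; "contact_force": force on the tool from outside, world axes, zero at the start; "wrist_torque": the same for the moment, N m; "width": opening from 0.0 (shut) to 1.0 (fully open); "grip_force": force on a finger pad.
Only numpy, scipy, OpenCV 4.12 (cv2) and the standard library are available. Lean on these libraries where they do the work, as an engineer would, in place of code of your own. Each camera call takes 0.05 s, during which the arm holds its last target. There are 200 camera calls.

### The job

Set the aluminium electrode holder whose steel pin still stands out of its side into the nest of the hand press, pin towards the ram. Then take the flywheel by its crank handle and turn it clockwise (seen from above) through its one revolution, so that the ram presses the pin flush and draws back, and stop where the spring locking pin drops into the notch in the rim: feel for that place and do not force the wheel against the pin. Leave the other things on the bench where they are.

Things in the scene. Friction and masses are not known exactly. Their poses are not given: they have to be found in the camera images.
- holder_mid (a point): Loose aluminium electrode holder to be worked on: square foot 46 x 46 x 32 mm high, round spigot 34 mm in diameter and 28 mm high on top (0.14 to 0.25 kg). The only holder with an 8 mm round steel pin standing 10 mm out of one side of its foot, 18 mm above its underside. Point: on its axis, 30 mm above the underside; z up, the pin stands out along -x.
- dowel (a joint): How far that pin has been pushed into the holder, in m: near 0 as found (10 mm proud), 0.010 when flush with the side. A tight fit: it takes some 45 N.
- nest (a point): Nest of the bolted-down hand press (grey bed 400 x 112 mm). Point: middle of the nest's floor, 20 mm above the bench; x points in the pressing direction, away from ram and flywheel, z up. Rails 9 mm high with sloped mouths stand 49 mm apart across y (1.5 mm play each side of a foot); an anvil 30 mm high has its face 24 mm off along +x; the -x end is open to the ram.
- wheel_centre (a point): On the upright axis of the press's flywheel, level with the rim's top face, 76 mm above the bench and 170 mm from the nest's middle along the nest's -x. Rim 140 mm in diameter, 20 mm thick, spoked. The wheel lies flat and drives the ram by an eccentric: one stroke out and back per revolution.
- handle_mid (a point): Middle of the black upright crank handle on the flywheel: a turned grip 26 mm in diameter that spins freely on its own axis, 55 mm from the wheel's axis, from 80 to 128 mm above the bench. The point is 106 mm above the bench.
- flywheel (a joint): Angle of the flywheel in rad, growing clockwise seen from above. At 0 the ram is fully back, and the handle and the rim's one notch point straight away from the nest. It starts let off its lock, about 0.5 past 0. It turns with some friction, about 3 N at the handle, and heavier, about 8 N, from a quarter to a half turn while the pin goes in.
- ram (a joint): Travel of the ram towards the nest in m: 0 fully back, 0.016 at the end of its stroke (flywheel at pi), where its 14 mm round nose comes flush with the side of a holder that lies against the anvil. The nose is on the nest's centre line, 38 mm above the bench.
- lock_pin (a joint): Travel of the level 7.5 mm spring locking pin in m: near 0 while its tip slides on the rim, over 0.004 once dropped into the notch, where it stops the wheel dead both ways. Its bracket, at the bed's end away from the nest and lower than the rim's top, is clamped by eye, so the pin drops in anywhere from 0.3 rad short of to 0.3 past 2 pi (5.98 to 6.58): feel for the stop.
- plain_holder_a: Bystander: holder with no pin in its side, foot 46 x 46 x 26 mm, spigot 34 mm in diameter, 54 mm high; origin at the centre of its underside.
- plain_holder_b: Bystander: the lowest holder, no pin in its side, foot 46 x 46 x 20 mm, spigot 34 mm in diameter, 48 mm high; origin at the centre of its underside.
- oil: Bystander: oil bottle with a drip spout, 45 mm in diameter, 127 mm high, behind the press; origin at the centre of its underside.
- callipers: Bystander: vernier callipers 195 mm long lying behind the press; origin at the centre of the underside.
- small_pliers: Bystander: pliers 150 mm long with dipped handles lying to the right of the press; origin at the centre of the underside.
Not all that is in view belongs to the job. Leave any orange or pink look-alike of the part that bears holder_mid alone.

How it is judged:
On the way, in this order (a step that is already met when the one before it is completed fails the run):
1. the holder sits in the nest with its pin still standing out towards the ram (horizontal distance between holder_mid and nest below 0.006 m and z of holder_mid in the frame of nest below 0.032 m and angle between the x axis of holder_mid and the x axis of nest, either way round below 0.1 rad and value of joint dowel below 0.003 m), for 0.2 s.
2. the ram has pressed the pin home (value of joint ram above 0.0145 m and value of joint dowel above 0.0085 m), for 0.05 s.
At the end, for the whole second after the job is handed in: The holder stands in the nest (within 6 mm of its middle, foot down, square to it within 0.1 rad), its pin within 1.5 mm of flush; the ram is back (within 2 mm) and the flywheel has made its one clockwise revolution (5.9 to 6.7 rad), the locking pin over 4 mm into the notch (horizontal distance between holder_mid and nest below 0.006 m and z of holder_mid in the frame of nest below 0.032 m and angle between the x axis of holder_mid and the x axis of nest, either way round below 0.1 rad and value of joint dowel above 0.0085 m and value of joint ram below 0.002 m and value of joint lock_pin above 0.004 m and value of joint flywheel between 5.9 and 6.7 rad); the robot touches nothing.
It fails at once if the wheel is forced against its locking pin (contact force between lock_pin_c0 and flywheel above 25 N).
It fails at once if another thing on the bench is disturbed (distance of any of plain_holder_a, plain_holder_b, oil, callipers, small_pliers from where it was at the start of the episode above 0.02 m).
It also fails if it takes over 69 s, if anything falls off the work surface, if the arm or the gripper's body presses on something with over 40 N, if the wrist force passes 120 N, or if a joint passes its speed limit or range.

## Working session

There is one attempt and no reset: what is moved stays moved. The work goes in short steps, Python scripts to look and compute and a tool call to move; the robot and the scene stay as the last step left them, time stands still between calls to the robot, and variables do not carry over. Pictures are saved under pics/ and viewed, at most 10 in all, crops included, and the job is handed in when it is done.

Besides the shell and the picture viewer there is one more tool, called after "Call:" as a command line: name --pt "numbers of a row" for each row, then --argument value for the rest. send_rows: Moves the arm, as the interface text tells. Its arguments: {"type":"object","properties":{"translation":{"type":"array","items":{"type":"array","items":{"type":"number"}}},"yaw":{"type":"array","items":{"type":"number"}},"hand":{"type":"number"},"grip_force":{"type":"number"}},"required":["translation","yaw"]}

```bash
mkdir -p pics
cat > h.py <<'E'
import numpy as np, cv2
from bench import robot
from scipy.spatial.transform import Rotation as R
def cap(n,f=None):
    s=robot.state(); c=robot.capture(n)
    K=np.array([[c['fx'],0,c['cx']],[0,c['fy'],c['cy']],[0,0,1.]]);D=np.array(c['D'],float)
    if n=='wrist':
        T=np.eye(4);T[:3,:3]=R.from_quat(s['ee_rot']).as_matrix();T[:3,3]=s['position']
        M=T@np.array(c['mount']);Rc=M[:3,:3];o=M[:3,3]
    else:
        Rw=cv2.Rodrigues(np.array(c['rvec'],float))[0];Rc=Rw.T;o=-Rw.T@np.array(c['tvec'],float).ravel()
    if f: cv2.imwrite('pics/'+f,cv2.cvtColor(c['color'],cv2.COLOR_RGB2BGR))
    return dict(img=c['color'],K=K,D=D,R=Rc,o=o)
def ray(C,uv):
    p=cv2.undistortPoints(np.array(uv,float).reshape(-1,1,2),C['K'],C['D']).reshape(-1,2)
    return (C['R']@np.c_[p,np.ones(len(p))].T).T
def onz(C,uv,z):
    d=ray(C,uv);return C['o']+d*((z-C['o'][2])/d[:,2])[:,None]
def proj(C,P):
    Rw=C['R'].T
    return cv2.projectPoints(np.array(P,float).reshape(-1,1,3),cv2.Rodrigues(Rw)[0],-Rw@C['o'],C['K'],C['D'])[0].reshape(-1,2)
E
python3 - <<'E'
from h import *
print(robot.state(), robot.tcp_to_grasp)
a=cap('scene','s.png');b=cap('top','t.png');c=cap('wrist')
print(a['o'],b['o'],c['o'],a['K'],b['K'])
np.save('x.npy',0)
cv2.imwrite('pics/st.png',cv2.cvtColor(np.hstack([a['img'],b['img']]),cv2.COLOR_RGB2BGR))
E
```

```text
{'t': 0.0, 'joint_positions': array([ 1.30958366e+00,  3.53647209e-01,  1.63414354e+00, -2.78158253e-05,
        1.15520561e+00, -2.37818699e-03]), 'qvel': array([-6.69699288e-05, -1.15197493e-03,  7.21868474e-04,  1.53000633e-03,
        8.37244799e-04, -5.75302660e-04]), 'effort': array([-2.64958098e-04, -6.05287957e+01, -3.42044699e+01, -8.42137752e-05,
        9.83874605e-03,  4.76036575e-06]), 'position': array([0.1598416 , 0.60371458, 0.23055825]), 'ee_rot': array([ 1.29050667e-01,  9.91637753e-01, -6.97438193e-04, -7.96237216e-05]), 'contact_force': array([-0.43862356, -0.56551764,  0.33366053]), 'wrist_torque': array([ 0.0130177 ,  0.00297547, -0.0612157 ]), 'grip_force': 0.0, 'width': 1.000417694407821} 0.0187
[-0.03510088 -0.54401224  0.71956502] [ 0.34671844 -0.04695571  1.51240174] [0.09163621 0.62256406 0.37318658] [[381.08940201   0.         273.08762689]
 [  0.         381.08940201 208.87805237]
 [  0.           0.           1.        ]] [[528.79688948   0.         270.73155119]
 [  0.         528.79688948 210.12621305]
 [  0.           0.           1.        ]]
```

View pics/s.png

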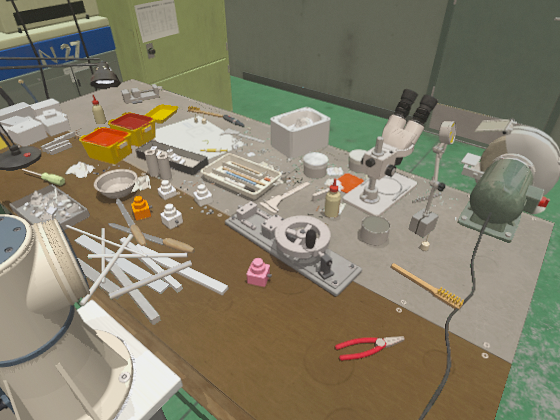

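View pics/t.png

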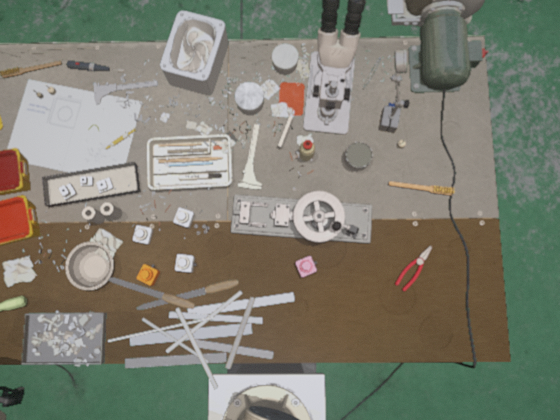

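Candidates are three grey holders at top-view pixels (142,235), (184,216) and (184,263). In the scene view these are about (166,188), (202,192) and (171,215). The look-alikes are orange at (148,274) and pink at (306,266). The press's wheel is at (319,217), with the nest to its left. Next is a close crop of the three holders and the press.

Run:
```python
from h import *
a=cv2.imread('pics/s.png');b=cv2.imread('pics/t.png')
r=lambda i,w,h:cv2.resize(i,(w,h),interpolation=cv2.INTER_CUBIC)
A=r(a[170:235,140:220],394,320);B=r(b[200:280,120:220],400,320)
Cc=r(b[185:250,225:380],794,270)
cv2.imwrite('pics/c.png',np.vstack([np.hstack([A,B]),Cc]))
```

```text
(no output)
```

View pics/c.png

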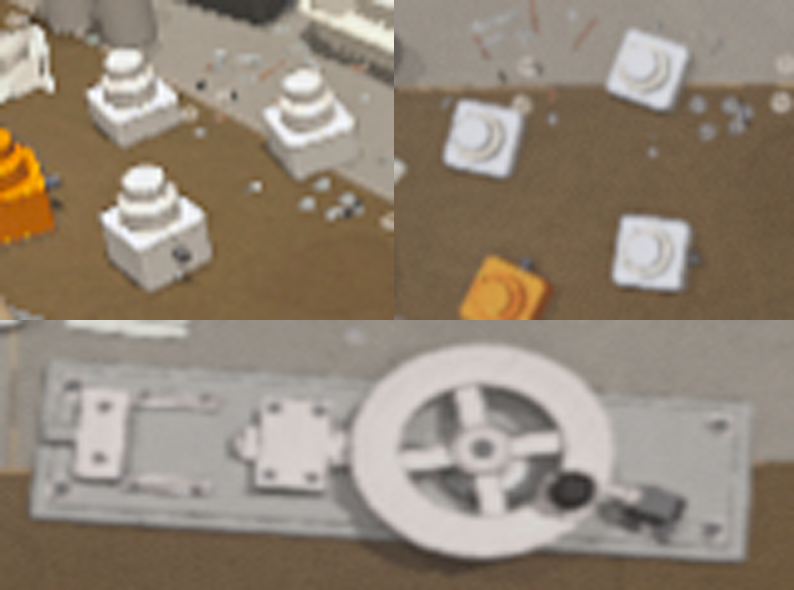

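The grey holder at top (184,263), scene (171,215), is the only grey one with a dark pin in its side. The pin points right in the top view, about −y. The nest is at the left end of the press, and the handle sits near top (336,226).

Run:
```python
from h import *
b=cap('top')
g=b['img'].astype(int)
def rect(x0,x1,y0,y1,z,thr):
    m=(g.min(2)>thr).astype(np.uint8); k=np.zeros_like(m);k[y0:y1,x0:x1]=m[y0:y1,x0:x1]
    cs=cv2.findContours(k,0,2)[0];c=max(cs,key=cv2.contourArea)
    P=onz(b,c.reshape(-1,2),z)[:,:2];r=cv2.minAreaRect((P*1000).astype(np.float32));return r
for n,q in dict(h=(170,200,250,280),).items():
    for thr in (130,150,170):print(n,thr,rect(*q,0.032,thr))
# wheel
for thr in (150,170,185):
    print(rect(285,350,185,250,.076,thr))
f=lambda x,y:(225+x/5.1226-.4,185+(y-320)/4.1538-.4)
bed=onz(b,[f(45,362),f(752,403),f(745,558),f(32,517)],0.02)
print('bed',bed, bed.mean(0));e=bed[0]-bed[1]+bed[3]-bed[2];print(np.degrees(np.arctan2(e[1],e[0])),np.linalg.norm(e)/2)
print('wheel',onz(b,[f(482,449)],.076),'handle',onz(b,[f(571,490)],.128),'anvil R edge',onz(b,[f(126,438)],.05),'rails',onz(b,[f(178,402),f(172,489)],.029))
B=lambda x,y:(120+(x-394)/4-.4,200+y/4-.4)
print('spig',onz(b,[B(643,250)],.06),'pin',onz(b,[B(694,258)],.018))
```

```text
h 130 ((455.47442626953125, 227.8631591796875), (49.1854362487793, 48.49901580810547), 82.860595703125)
h 150 ((455.6960144042969, 227.88671875), (47.8773078918457, 48.04450988769531), 81.515625)
h 170 ((455.44171142578125, 228.50445556640625), (45.54633712768555, 46.644222259521484), 82.40775299072266)
((578.7916870117188, -144.91342163085938), (176.13134765625, 141.92318725585938), 89.3427505493164)
((577.8486328125, -149.71417236328125), (139.4966278076172, 140.69290161132812), 26.01798439025879)
((577.2721557617188, -150.03863525390625), (137.03216552734375, 133.53651428222656), 89.34562683105469)
bed [[ 0.65044201  0.09083795  0.02      ]
 [ 0.61722252 -0.30432282  0.02      ]
 [ 0.51022411 -0.29628986  0.02      ]
 [ 0.54209826  0.0975227   0.02      ]] [ 0.57999672 -0.10306301  0.02      ]
85.28353778108705 0.39582701413088595
wheel [[ 0.57773013 -0.14933703  0.076     ]] handle [[ 0.54253885 -0.19076053  0.128     ]] anvil R edge [[0.59145765 0.04334467 0.05      ]] rails [[0.61974499 0.01564079 0.029     ]
 [0.55941917 0.01915792 0.029     ]]
spig [[0.45483723 0.22813566 0.06      ]] pin [[0.45200695 0.19980197 0.018     ]]
```

Call:
send_rows --pt "-0.038 -0.029 0.003" --pt "-0.076 -0.058 0.006" --pt "-0.115 -0.086 0.009" --pt "-0.153 -0.115 0.012" --pt "-0.191 -0.144 0.015" --pt "-0.229 -0.173 0.018" --pt "-0.267 -0.202 0.021" --pt "-0.306 -0.23 0.024" --pt "-0.344 -0.259 0.027" --pt "-0.382 -0.288 0.03" --yaw '[7,14,21,28,35,42,49,56,63,70]' --hand 0.085

```text
t: 1.03
position: [0.4179, 0.2755, 0.2052]
ee_rot: [0.677, 0.736, 0.0, 0.0]
contact_force: [0.7, 1.5, 0.5]
width: 0.998
grip_force: 0.0
```

Call:
send_rows --pt "0 0 0" --pt "0 0 0" --pt "0 0 0" --pt "0 0 0" --pt "0 0 0" --pt "0 0 0" --pt "0 0 0" --pt "0 0 0" --pt "0 0 0" --pt "0 0 0" --yaw '[6,12.5,12.5,12.5,12.5,12.5,12.5,12.5,12.5,12.5]'

```text
t: 1.87
position: [0.4168, 0.2774, 0.2052]
ee_rot: [0.751, 0.661, 0.0, 0.0]
contact_force: [-0.1, -0.3, 0.3]
width: 0.994
grip_force: 0.0
```

```bash
cat >> h.py <<'E'
def st():
    s=robot.state();m=R.from_quat(s['ee_rot']).as_matrix()
    print('t%.2f'%s['t'],'p',s['position'].round(4),'yang',np.degrees(np.arctan2(m[1,1],m[0,1])).round(2),'tilt',m[:,2].round(3),'F',s['contact_force'].round(1),'T',s['wrist_torque'].round(2),'w',round(s['width']*85.4,1),'g',round(s['grip_force'],1),'q6',s['joint_positions'][5].round(2)); return s,m
def tool(d):
    s,m=st();print('tool shift',(m.T@np.array(d)).round(4))
E
python3 - <<'E'
from h import *
st();c=cap('wrist','w1.png')
print(c['o'],c['R'][:,2])
E
```

```text
t1.87 p [0.4168 0.2774 0.2052] yang -7.28 tilt [ 0. -0. -1.] F [-0.1 -0.3  0.3] T [ 0.01  0.02 -0.  ] w 84.9 g 0.0 q6 0.71
[0.42490818 0.34743506 0.34779296] [-0.03421613 -0.27326037 -0.96133138]
```

View pics/w1.png

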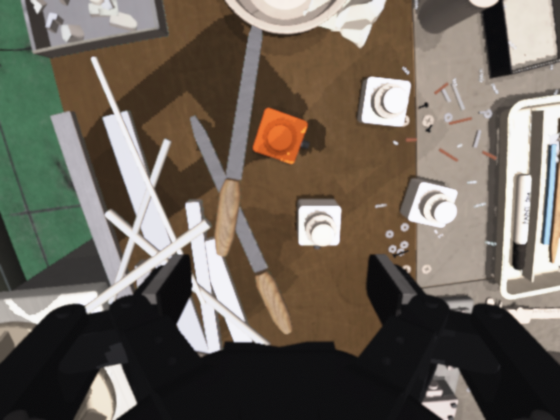

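The target holder is at (319,222) in the wrist view, with its pin at the lower edge facing the gripper. The orange one is at (280,135) and the plain holders are at (385,100) and (430,200). I'll refine the target's pose from this view.

Run:
```python
from h import *
c=cap('wrist');g=c['img'].astype(int)
m=(g.min(2)>120).astype(np.uint8);k=np.zeros_like(m);k[190:255,292:348]=m[190:255,292:348]
ct=max(cv2.findContours(k,0,2)[0],key=cv2.contourArea);print(cv2.boundingRect(ct))
print(cv2.minAreaRect((onz(c,ct.reshape(-1,2),.032)[:,:2]*1000).astype(np.float32)))
h=onz(c,cv2.convexHull(ct).reshape(-1,2),.032)[:,:2]; print((h*1000).round(0).tolist())
print(proj(c,[[.4555,.228,.06],[.4555,.228,.032]]))
tool([.4555-.4168,.228-.2774,0])
```

```text
(298, 204, 44, 43)
((455.4435729980469, 229.39849853515625), (49.934696197509766, 47.7569465637207), 82.79617309570312)
[[475.0, 252.0], [478.0, 250.0], [480.0, 248.0], [481.0, 245.0], [481.0, 241.0], [478.0, 221.0], [476.0, 206.0], [473.0, 203.0], [459.0, 204.0], [453.0, 205.0], [432.0, 209.0], [430.0, 211.0], [434.0, 252.0], [436.0, 254.0], [438.0, 256.0], [440.0, 256.0]]
[[322.72725227 235.86866297]
 [319.20259072 226.60437865]]
t1.97 p [0.4169 0.2773 0.2052] yang -7.3 tilt [-0. -0. -1.] F [ 0.7 -0.5  0.3] T [-0.01 -0.01 -0.01] w 85.1 g 0.0 q6 0.71
tool shift [-0.0441  0.0447  0.    ]
```

Call:
send_rows --pt "-0.022 0.022 0.01" --pt "-0.0435 0.0445 0.04" --pt "-0.0435 0.0445 0.07" --pt "-0.0435 0.0445 0.1" --pt "-0.0435 0.0445 0.13" --pt "-0.0435 0.0445 0.15" --pt "-0.0435 0.0445 0.17" --pt "-0.0435 0.0445 0.185" --pt "-0.0435 0.0445 0.195" --pt "-0.0435 0.0445 0.195" --yaw '[0,0,0,0,0,0,0,0,0,0]' --hand 0.072

```text
t: 2.8
position: [0.4545, 0.2279, 0.0085]
ee_rot: [0.751, 0.66, -0.001, -0.0]
contact_force: [0.1, 0.2, -0.2]
width: 0.845
grip_force: 0.0
```

Run:
```python
from h import *
st();c=cap('wrist','w2.png')
```

```text
t2.80 p [0.4545 0.2279 0.0085] yang -7.33 tilt [-0.003 -0.001 -1.   ] F [ 0.1  0.2 -0.2] T [-0.03  0.08 -0.05] w 72.2 g 0.0 q6 0.59
```

View pics/w2.png

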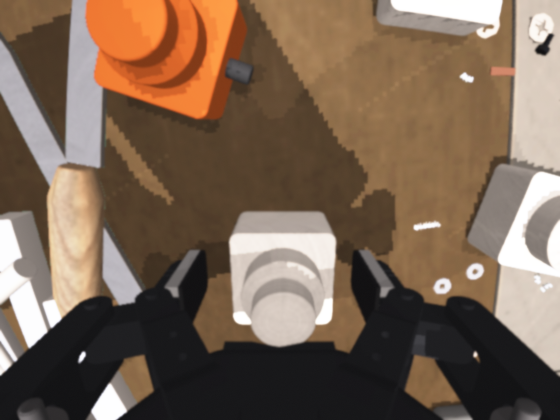

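The holder at (283,270) is centred between the fingers at (190,280) and (370,280), and is square to them. Closing.

Call:
send_rows --pt "0 0 0" --pt "0 0 0" --pt "0 0 0" --pt "0 0 0" --pt "0 0 0" --pt "0 0 0" --pt "0 0 0" --pt "0 0 0" --pt "0 0 0" --pt "0 0 0" --yaw '[0,0,0,0,0,0,0,0,0,0]' --hand 0.03 --grip_force 60

```text
t: 3.68
position: [0.4563, 0.2289, 0.0115]
ee_rot: [0.751, 0.66, 0.001, 0.0]
contact_force: [-0.9, -0.3, 5.8]
width: 0.525
grip_force: 62.2
```

Call:
send_rows --pt "0 0 -0.02" --pt "0 0 -0.04" --pt "0 0 -0.06" --pt "0 0 -0.08" --pt "0 0 -0.1" --pt "0 0 -0.12" --pt "0 0 -0.13" --pt "0 0 -0.13" --pt "0 0 -0.13" --pt "0 0 -0.13" --yaw '[0,0,0,0,0,0,0,0,0,0]'

```text
t: 4.52
position: [0.4549, 0.2281, 0.1393]
ee_rot: [0.751, 0.66, -0.001, -0.0]
contact_force: [0.1, -0.8, -1.5]
width: 0.525
grip_force: 62.2
```

Run:
```python
from h import *
s,m=st()
c=cap('wrist');b=cap('top','t2.png')
# orientation/position of holder foot relative to tool, via wrist view: foot far (tool +x) edge
g=c['img'].astype(int);print(g[215:345:10,283].tolist())
N=np.array([.5917,.0199]);p=s['position'][:2]
d=m.T@np.r_[N+[0.1*.0,0]-p,0];print('to nest tool',d)
```

```text
t4.52 p [0.4549 0.2281 0.1393] yang -7.33 tilt [-0.001 -0.001 -1.   ] F [ 0.1 -0.8 -1.5] T [-0.    0.05 -0.03] w 44.8 g 62.2 q6 0.59
[[120, 112, 106], [122, 113, 108], [201, 188, 179], [204, 191, 182], [119, 110, 105], [156, 145, 137], [150, 140, 132], [112, 103, 98], [154, 143, 135], [160, 149, 142], [157, 146, 138], [155, 144, 136], [151, 140, 132]]
to nest tool [-1.89086893e-01  1.62248131e-01 -3.86364665e-05]
```

Call:
send_rows --pt "-0.01 0.007 -0.02" --pt "-0.025 0.0165 -0.04" --pt "-0.05 0.033 -0.06" --pt "-0.075 0.05 -0.06" --pt "-0.1 0.066 -0.06" --pt "-0.125 0.0825 -0.06" --pt "-0.15 0.1 -0.06" --pt "-0.175 0.116 -0.06" --pt "-0.2 0.132 -0.06" --pt "-0.22 0.146 -0.06" --yaw '[0,0,0,0,0,0,-1,-2,-2.6,-2.6]'

```text
t: 5.45
position: [0.5724, -0.0104, 0.1989]
ee_rot: [0.736, 0.677, -0.001, -0.001]
contact_force: [0.2, 0.8, -1.5]
width: 0.522
grip_force: 62.3
```

Call:
send_rows --pt "-0.015 0.01 0" --pt "-0.029 0.019 0" --pt "-0.029 0.019 0" --pt "-0.029 0.019 0" --pt "-0.029 0.019 0" --pt "-0.029 0.019 0" --pt "-0.029 0.019 0" --pt "-0.029 0.019 0" --pt "-0.029 0.019 0" --pt "-0.029 0.019 0" --yaw '[0,0,0,0,0,0,0,0,0,0]'

```text
t: 6.28
position: [0.5888, -0.0385, 0.2004]
ee_rot: [0.736, 0.678, 0.0, 0.0]
contact_force: [0.9, -0.4, -2.1]
width: 0.527
grip_force: 62.2
```

Run:
```python
from h import *
st();c=cap('wrist','w3.png')
b=cv2.imread('pics/w3.png');cv2.imwrite('pics/w3b.png',cv2.resize(b[0:420,60:560],(714,600),interpolation=cv2.INTER_CUBIC))
```

```text
t6.28 p [ 0.5888 -0.0385  0.2004] yang -4.7 tilt [ 0.  0. -1.] F [ 0.9 -0.4 -2.1] T [0.02 0.02 0.01] w 45.0 g 62.2 q6 0.01
```

View pics/w3b.png

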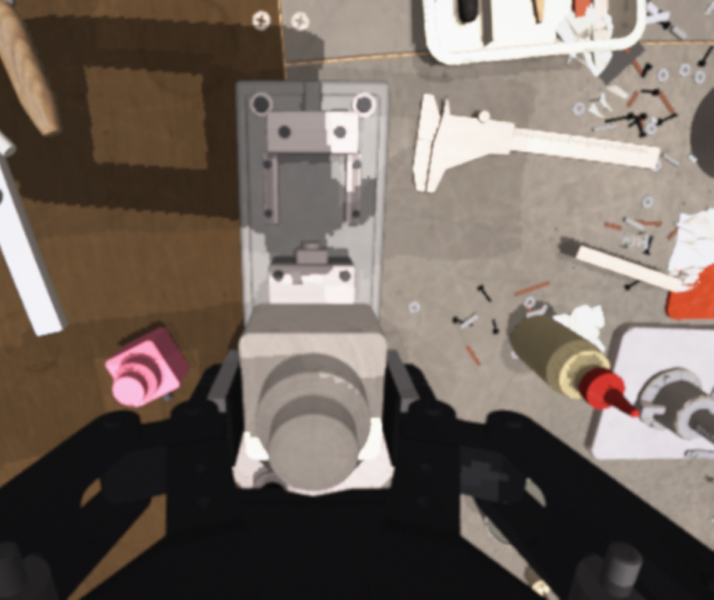

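The wrist view shows the anvil at (312,132) in the crop, the rails at x≈271 and x≈352, and the ram nose at (312,245). The held holder sits square in the fingers, its foot's far top edge at row 335 from (243) to (387).

Run:
```python
from h import *
s,m=st();c=cap('wrist')
f=lambda *a:[(x/1.428+60-.2,y/1.4286-.2) for x,y in a]
def rel(P):return ((P-s['position'])@m).round(4)
print('foot far edge tool',rel(onz(c,f((243,335),(387,335)),.2209)))
anv=onz(c,f((267,152),(357,152)),.05)
print('anvil edge',anv, 'tool',rel(anv))
r=onz(c,f((270,157),(270,218),(352,157),(352,218)),.029);print('rails',r,'tool',rel(r))
print('nose',onz(c,f((299,262),(326,262)),.038))
bd=onz(c,f((238,83),(246,300),(387,83),(382,300)),.02);print('bed',bd,'tool',rel(bd))
bd=onz(c,f((238,83),(387,83)),.0);print(bd)
u=np.array([np.cos(np.radians(85.3)),np.sin(np.radians(85.3))])
n=anv[:,:2].mean(0)-.024*u;print('nest',n, 'wheel-based',np.array([.5778,-.1495])+.17*u)
```

```text
t6.33 p [ 0.5888 -0.0386  0.2003] yang -4.7 tilt [ 0. -0. -1.] F [ 0.3 -0.6 -0.9] T [0.02 0.01 0.02] w 44.6 g 62.2 q6 0.01
foot far edge tool [[ 0.0227 -0.0221 -0.0206]
 [ 0.0227  0.0219 -0.0206]]
anvil edge [[0.56520491 0.04734824 0.05      ]
 [0.62395805 0.04247822 0.05      ]] tool [[ 0.0837 -0.0306  0.1503]
 [ 0.0837  0.0284  0.1503]]
rails [[ 0.56490239  0.04491726  0.029     ]
 [ 0.56033814  0.00245091  0.029     ]
 [ 0.62241516  0.04014422  0.029     ]
 [ 0.61984114 -0.00249083  0.029     ]] tool [[ 0.0813 -0.0307  0.1713]
 [ 0.0386 -0.0317  0.1713]
 [ 0.0812  0.027   0.1713]
 [ 0.0385  0.028   0.1713]]
nose [[ 0.57885592 -0.02999471  0.038     ]
 [ 0.59839528 -0.03161771  0.038     ]]
bed [[ 0.54700423  0.09706814  0.02      ]
 [ 0.53348148 -0.06054677  0.02      ]
 [ 0.65079079  0.08848347  0.02      ]
 [ 0.64050231 -0.06944586  0.02      ]] tool [[ 0.1318 -0.0528  0.1803]
 [-0.0264 -0.0533  0.1803]
 [ 0.1317  0.0514  0.1803]
 [-0.0265  0.0541  0.1803]]
[[5.44110516e-01 1.01114507e-01 5.55111512e-17]
 [6.54325796e-01 9.19980879e-02 0.00000000e+00]]
nest [0.59261496 0.02099393] wheel-based [0.59172955 0.01992836]
```

Call:
send_rows --pt "0.02 -0.0005 0" --pt "0.04 -0.001 0" --pt "0.0575 -0.0013 0" --pt "0.0575 -0.0013 0.02" --pt "0.0575 -0.0013 0.045" --pt "0.0575 -0.0013 0.07" --pt "0.0575 -0.0013 0.095" --pt "0.0575 -0.0013 0.12" --pt "0.0575 -0.0013 0.14" --pt "0.0575 -0.0013 0.148" --yaw '[0,0,0,0,0,0,0,0,0,0]'

```text
t: 7.22
position: [0.5905, 0.0185, 0.0494]
ee_rot: [0.736, 0.677, -0.001, -0.001]
contact_force: [-0.9, 0.5, -1.6]
width: 0.523
grip_force: 62.1
```

Call:
send_rows --pt "0 0 0.001" --pt "0 0 0.002" --pt "0 0 0.003" --pt "0 0 0.004" --pt "0 0 0.005" --pt "0 0 0.006" --pt "0 0 0.007" --pt "0 0 0.008" --pt "0 0 0.009" --pt "0 0 0.01" --yaw '[0,0,0,0,0,0,0,0,0,0]'

```text
t: 8.05
position: [0.5923, 0.0186, 0.0421]
ee_rot: [0.736, 0.677, -0.0, 0.0]
contact_force: [-0.5, -0.2, -2.1]
width: 0.521
grip_force: 62.1
```

Run:
```python
from h import *
st();c=cap('wrist','w4.png');cap('top','t4.png')
```

```text
t8.05 p [0.5923 0.0186 0.0421] yang -4.73 tilt [ 0. -0. -1.] F [-0.5 -0.2 -2.1] T [0.01 0.02 0.  ] w 44.5 g 62.1 q6 0.11
```

View pics/w4.png

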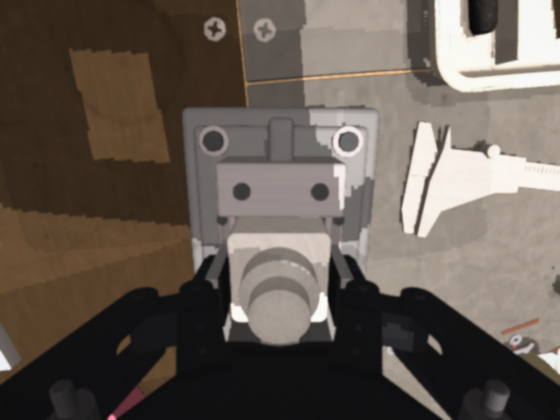

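The foot (columns 229–329) is centred under the anvil (217–344) to within about 1 mm, just above the rails. Lowering.

Call:
send_rows --pt "0 0 0.0015" --pt "0 0 0.003" --pt "0 0 0.004" --pt "0 0 0.005" --pt "0 0 0.006" --pt "0 0 0.007" --pt "0 0 0.008" --pt "0 0 0.009" --pt "0 0 0.009" --pt "0 0 0.009" --yaw '[0,0,0,0,0,0,0,0,0,0]'

```text
t: 8.98
position: [0.5922, 0.0186, 0.0332]
ee_rot: [0.736, 0.677, -0.0, -0.0]
contact_force: [-0.0, -0.2, -1.8]
width: 0.526
grip_force: 62.1
```

Run:
```python
from h import *
st()
```

```text
t8.98 p [0.5922 0.0186 0.0332] yang -4.73 tilt [-0. -0. -1.] F [-0.  -0.2 -1.8] T [-0.01 -0.03 -0.01] w 45.0 g 62.1 q6 0.11
```

No lateral force, and the foot is between the rails. I'll lower the last 2 mm.

Call:
send_rows --pt "0 0 0.0005" --pt "0 0 0.001" --pt "0 0 0.0013" --pt "0 0 0.0016" --pt "0 0 0.0019" --pt "0 0 0.0022" --pt "0 0 0.0022" --pt "0 0 0.0022" --pt "0 0 0.0022" --pt "0 0 0.0022" --yaw '[0,0,0,0,0,0,0,0,0,0]'

```text
t: 9.82
position: [0.5923, 0.0186, 0.0316]
ee_rot: [0.736, 0.677, 0.0, 0.0]
contact_force: [-3.4, -0.4, 6.0]
width: 0.523
grip_force: 63.1
```

Run:
```python
from h import *
st()
```

```text
t9.82 p [0.5923 0.0186 0.0316] yang -4.73 tilt [ 0. -0. -1.] F [-3.4 -0.4  6. ] T [-0.    0.39  0.03] w 44.6 g 63.1 q6 0.11
```

Call:
send_rows --pt "0 0 0" --pt "0 0 0" --pt "0 0 0" --pt "0 0 0" --pt "0 0 0" --pt "0 0 0" --pt "0 0 0" --pt "0 0 0" --pt "0 0 0" --pt "0 0 0" --yaw '[0,0,0,0,0,0,0,0,0,0]' --hand 0.062

```text
t: 10.65
position: [0.5923, 0.0186, 0.031]
ee_rot: [0.736, 0.677, 0.0, 0.0]
contact_force: [0.0, -0.4, -0.0]
width: 0.724
grip_force: 0.0
```

Call:
send_rows --pt "0 0 -0.01" --pt "0 0 -0.03" --pt "0 0 -0.05" --pt "0 0 -0.075" --pt "0 0 -0.1" --pt "0 0 -0.125" --pt "0 0 -0.15" --pt "0 0 -0.165" --pt "0 0 -0.17" --pt "0 0 -0.17" --yaw '[0,0,0,0,0,0,0,0,0,0]'

```text
t: 11.48
position: [0.5931, 0.0186, 0.2029]
ee_rot: [0.736, 0.677, 0.001, 0.001]
contact_force: [-0.5, -0.2, 0.0]
width: 0.727
grip_force: 0.0
```

Run:
```python
from h import *
st();c=cap('wrist','w5.png');b=cap('top','t5.png')
w=c['img'];A=cv2.resize(w[150:420,130:430],(600,540));B=cv2.resize(b['img'][185:250,225:380],(600,252))
cv2.imwrite('pics/w5b.png',cv2.cvtColor(np.vstack([A[:340],B]),cv2.COLOR_RGB2BGR))
```

```text
t11.48 p [0.5931 0.0186 0.2029] yang -4.73 tilt [ 0.003  0.    -1.   ] F [-0.5 -0.2  0. ] T [-0.05  0.01  0.01] w 62.1 g 0.0 q6 0.11
```

View pics/w5b.png

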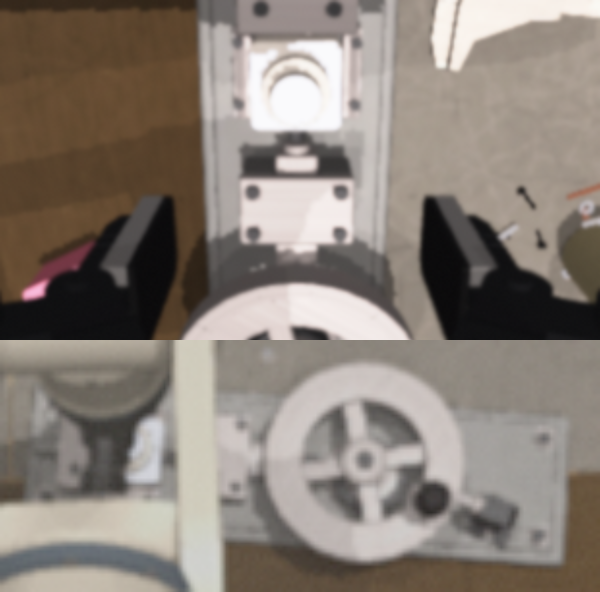

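The holder sits flat in the nest at (295,85), with its pin towards the ram nose at (297,145). In the top inset the handle is at (432,497). Moving to hover over it.

Call:
send_rows --pt "-0.02 -0.003 0" --pt "-0.045 -0.007 0" --pt "-0.07 -0.011 0" --pt "-0.095 -0.015 0" --pt "-0.12 -0.019 0" --pt "-0.145 -0.023 0" --pt "-0.17 -0.027 0" --pt "-0.19 -0.03 0" --pt "-0.205 -0.032 0" --pt "-0.213 -0.033 0" --yaw '[-5,-11,-17,-23,-30,-37,-44,-51,-58,-65]' --hand 0.05

```text
t: 12.42
position: [0.5404, -0.1925, 0.1992]
ee_rot: [0.254, 0.967, -0.0, -0.001]
contact_force: [-0.6, 0.4, -0.8]
width: 0.587
grip_force: 0.0
```

Call:
send_rows --pt "0 0 0" --pt "0 0 0" --pt "0 0 0" --pt "0 0 0" --pt "0 0 0" --pt "0 0 0" --pt "0 0 0" --pt "0 0 0" --pt "0 0 0" --pt "0 0 0" --yaw '[-7,-14,-20,-25,-25,-25,-25,-25,-25,-25]'

```text
t: 13.25
position: [0.5418, -0.191, 0.201]
ee_rot: [0.042, 0.999, -0.0, -0.0]
contact_force: [-0.1, 0.5, -0.5]
width: 0.59
grip_force: 0.0
```

Run:
```python
from h import *
st();c=cap('wrist','w6.png');b=cap('top','t6.png')
w=c['img']
cv2.imwrite('pics/w6b.png',cv2.cvtColor(cv2.resize(w,(784,588),interpolation=cv2.INTER_CUBIC),cv2.COLOR_RGB2BGR))
print(proj(c,[[.5425,-.191,.128],[.5778,-.1495,.076]])*1.4)
```

```text
t13.25 p [ 0.5418 -0.191   0.201 ] yang 85.23 tilt [-0.  0. -1.] F [-0.1  0.5 -0.5] T [-0.05  0.    0.01] w 50.3 g 0.0 q6 -1.83
[[389.35232283 305.14661254]
 [454.50424375 325.29636039]]
```

View pics/w6b.png

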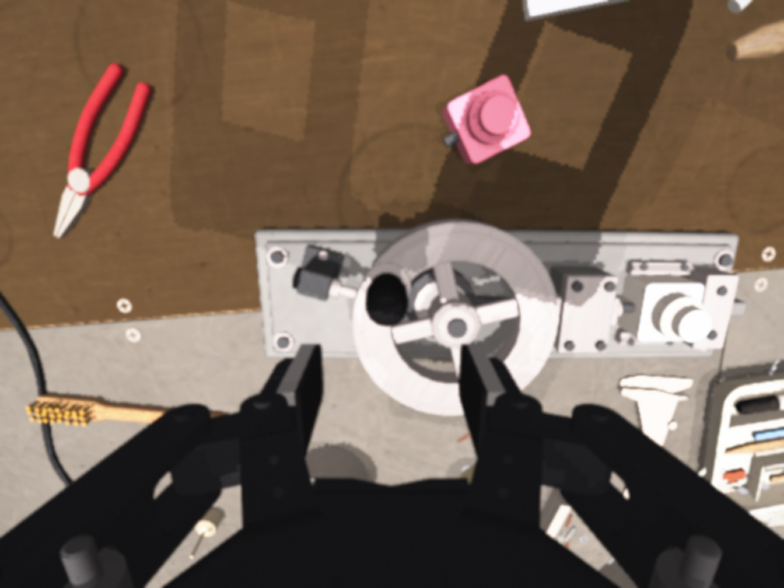

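The handle's top is at (388,300) in the wrist view, where it was predicted. The hub is at (457,327) and the lock bracket at (320,273). I'll refine the wheel centre from the rim outline.

Run:
```python
from h import *
s,m=st();c=cap('wrist')
f=lambda *a:[(x/1.4-.15,y/1.4-.15) for x,y in a]
E=onz(c,f((353,325),(560,318),(455,220),(455,415),(392,237),(525,247),(380,385),(530,385)),.076)[:,:2]
A=np.c_[2*E,np.ones(8)];x=np.linalg.lstsq(A,(E**2).sum(1),rcond=None)[0];r=np.sqrt(x[2]+x[0]**2+x[1]**2)
print('c',x[:2],r,(np.linalg.norm(E-x[:2],axis=1)-r).round(4))
g=c['img'].astype(int);k=(g.max(2)<45).astype(np.uint8)[185:240,255:298];n,l,S,C=cv2.connectedComponentsWithStats(k);i=1+S[1:,4].argmax();print(S[i],C[i]+[255,185])
# handle blob = top disc (z .128) near side; use left/right extremes cols and ray at z .128/.08
ys,xs=np.where(l==i);xs+=255;ys+=185
T=[(xs.min(),ys[xs==xs.min()].mean()),(xs.max(),ys[xs==xs.max()].mean()),(xs[ys==ys.max()].mean(),ys.max()),(xs[ys==ys.min()].mean(),ys.min())];print(T)
print(onz(c,T,.128),onz(c,T,.085))
w=x[:2];a=np.arctan2(-.191-w[1],.5425-w[0]);print(np.degrees(a),np.hypot(-.191-w[1],.5425-w[0]))
n=np.array([.5925,.0203])-w;print('axis',np.degrees(np.arctan2(n[1],n[0])),np.linalg.norm(n))
```

```text
t13.35 p [ 0.5419 -0.191   0.2011] yang 85.25 tilt [ 0. -0. -1.] F [0.7 0.3 1. ] T [ 0.02 -0.02 -0.04] w 49.8 g 0.0 q6 -1.83
c [ 0.57700804 -0.14850744] 0.07111530129506607 [-0.0008  0.0004 -0.0003  0.      0.0029 -0.0027 -0.0013  0.0016]
[  8  11  28  35 797] [276.29611041 213.51944793]
[(np.int64(263), np.float64(214.5)), (np.int64(290), np.float64(216.0)), (np.float64(277.5), np.int64(230)), (np.float64(276.0), np.int64(196))]
[[ 0.53887797 -0.20214344  0.128     ]
 [ 0.5417643  -0.18190292  0.128     ]
 [ 0.55222069 -0.19228233  0.128     ]
 [ 0.52534666 -0.19111651  0.128     ]] [[ 0.55231464 -0.20567517  0.085     ]
 [ 0.55577659 -0.18139809  0.085     ]
 [ 0.56831829 -0.19384745  0.085     ]
 [ 0.53608479 -0.19244914  0.085     ]]
-129.07992029086753 0.05473958654932121
axis 84.75648528234638 0.16951682508816213
```

Call:
send_rows --pt "0 0 0.015" --pt "0 0 0.03" --pt "0 0 0.045" --pt "0 0 0.06" --pt "0 0 0.075" --pt "0 0 0.09" --pt "0 0 0.1" --pt "0 0 0.108" --pt "0 0 0.113" --pt "0 0 0.113" --yaw '[0,0,0,0,0,0,0,0,0,0]'

```text
t: 14.23
position: [0.5415, -0.1909, 0.0873]
ee_rot: [0.041, 0.999, 0.0, -0.001]
contact_force: [-0.6, 0.3, -0.7]
width: 0.584
grip_force: 0.0
```

Call:
send_rows --pt "0 0 0" --pt "0 0 0" --pt "0 0 0" --pt "0 0 0" --pt "0 0 0" --pt "0 0 0" --pt "0 0 0" --pt "0 0 0" --pt "0 0 0" --pt "0 0 0" --yaw '[0,0,0,0,0,0,0,0,0,0]' --hand 0.015 --grip_force 25

```text
t: 15.07
position: [0.5422, -0.1923, 0.0891]
ee_rot: [0.041, 0.999, -0.001, 0.001]
contact_force: [-2.7, -5.5, 1.4]
width: 0.29
grip_force: 24.6
```

```bash
cat >> h.py <<'E'
W=np.array([.5773,-.1492])
def wh(a0=-94.8):
    s,m=st();d=s['position'][:2]-W;a=np.arctan2(d[1],d[0]);th=(np.radians(a0)-a)%(2*np.pi)
    rh=d/np.linalg.norm(d);t=np.array([rh[1],-rh[0]]);F=s['contact_force'][:2]
    print('r %.4f theta %.3f'%(np.linalg.norm(d),th),'F radial %.1f tang %.1f'%(F@rh,F@t)); return s,m,a,th
def arc(dth,n=10,r=.055,a0=-94.8,th0=None):
    "tool shifts for n rows turning clockwise by dth from the present pose, about W"
    s,m,a,th=wh(a0)
    for i in range(1,n+1):
        b=a-dth*i/n; p=W+r*np.array([np.cos(b),np.sin(b)])
        print((m.T@np.r_[p-s['position'][:2],0]).round(4)[:2].tolist(),end=' ')
    print()
E
python3 - <<'E'
from h import *
wh();arc(.3)
E
```

```text
t15.07 p [ 0.5422 -0.1923  0.0891] yang 85.29 tilt [ 0.001 -0.002 -1.   ] F [-2.7 -5.5  1.4] T [-0.96  0.34 -0.02] w 24.7 g 24.6 q6 -1.83
r 0.0556 theta 0.600 F radial 5.9 tang -1.4
t15.07 p [ 0.5422 -0.1923  0.0891] yang 85.29 tilt [ 0.001 -0.002 -1.   ] F [-2.7 -5.5  1.4] T [-0.96  0.34 -0.02] w 24.7 g 24.6 q6 -1.83
r 0.0556 theta 0.600 F radial 5.9 tang -1.4
[0.001, 0.0014] [0.0024, 0.0024] [0.0036, 0.0034] [0.0049, 0.0045] [0.0061, 0.0056] [0.0073, 0.0068] [0.0085, 0.0079] [0.0096, 0.0092] [0.0107, 0.0104] [0.0117, 0.0117]
```

```bash
cat > plan.py <<'E'
import numpy as np,sys
a,dth,n,k,r=map(float,sys.argv[1:6])
y=np.radians(85.28);M=np.array([[-np.sin(y),np.cos(y)],[np.cos(y),np.sin(y)]])
P=lambda b:r*np.array([np.cos(b),np.sin(b)])
for j in range(int(k)):
    b0=np.radians(a)-j*dth
    print('from %.1f:'%np.degrees(b0),[(M@(P(b0-dth*min(i,n)/n)-P(b0))).round(4).tolist()+[0] for i in range(1,11)])
E
python3 plan.py -130.3 0.5 9 10 .0552
```

```text
from -130.3: [[0.0024, 0.0019, 0], [0.0048, 0.0038, 0], [0.007, 0.006, 0], [0.0091, 0.0082, 0], [0.0111, 0.0105, 0], [0.0129, 0.013, 0], [0.0146, 0.0155, 0], [0.0162, 0.0182, 0], [0.0176, 0.0209, 0], [0.0176, 0.0209, 0]]
from -158.9: [[0.0013, 0.0028, 0], [0.0024, 0.0057, 0], [0.0033, 0.0086, 0], [0.0041, 0.0115, 0], [0.0047, 0.0146, 0], [0.0051, 0.0176, 0], [0.0054, 0.0206, 0], [0.0055, 0.0237, 0], [0.0054, 0.0268, 0], [0.0054, 0.0268, 0]]
from -187.6: [[-0.0002, 0.0031, 0], [-0.0006, 0.0061, 0], [-0.0012, 0.0091, 0], [-0.002, 0.0121, 0], [-0.0029, 0.015, 0], [-0.0039, 0.0179, 0], [-0.0052, 0.0207, 0], [-0.0065, 0.0234, 0], [-0.0081, 0.0261, 0], [-0.0081, 0.0261, 0]]
from -216.2: [[-0.0017, 0.0026, 0], [-0.0035, 0.005, 0], [-0.0054, 0.0074, 0], [-0.0075, 0.0097, 0], [-0.0097, 0.0118, 0], [-0.012, 0.0138, 0], [-0.0145, 0.0157, 0], [-0.017, 0.0174, 0], [-0.0196, 0.019, 0], [-0.0196, 0.019, 0]]
from -244.9: [[-0.0027, 0.0015, 0], [-0.0055, 0.0027, 0], [-0.0083, 0.0039, 0], [-0.0112, 0.0049, 0], [-0.0142, 0.0057, 0], [-0.0172, 0.0063, 0], [-0.0202, 0.0068, 0], [-0.0233, 0.0072, 0], [-0.
[... 531 characters left out ...]
0.8: [[-0.0016, -0.0026, 0], [-0.0031, -0.0053, 0], [-0.0045, -0.008, 0], [-0.0057, -0.0109, 0], [-0.0067, -0.0137, 0], [-0.0075, -0.0167, 0], [-0.0082, -0.0197, 0], [-0.0088, -0.0227, 0], [-0.0091, -0.0257, 0], [-0.0091, -0.0257, 0]]
from -359.5: [[-0.0002, -0.0031, 0], [-0.0002, -0.0061, 0], [-0.0001, -0.0092, 0], [0.0002, -0.0122, 0], [0.0007, -0.0153, 0], [0.0014, -0.0183, 0], [0.0022, -0.0212, 0], [0.0032, -0.0241, 0], [0.0043, -0.027, 0], [0.0043, -0.027, 0]]
from -388.1: [[0.0013, -0.0028, 0], [0.0027, -0.0055, 0], [0.0043, -0.0081, 0], [0.0061, -0.0106, 0], [0.008, -0.0131, 0], [0.01, -0.0154, 0], [0.0121, -0.0176, 0], [0.0144, -0.0196, 0], [0.0167, -0.0216, 0], [0.0167, -0.0216, 0]]
```

Call:
send_rows --pt "0.0024 0.0019 0" --pt "0.0048 0.0038 0" --pt "0.007 0.006 0" --pt "0.0091 0.0082 0" --pt "0.0111 0.0105 0" --pt "0.0129 0.013 0" --pt "0.0146 0.0155 0" --pt "0.0162 0.0182 0" --pt "0.0176 0.0209 0" --pt "0.0176 0.0209 0" --yaw '[0,0,0,0,0,0,0,0,0,0]' --grip_force 30

```text
t: 15.9
position: [0.5252, -0.1693, 0.0891]
ee_rot: [0.041, 0.999, -0.001, -0.0]
contact_force: [-6.8, -2.1, 7.4]
width: 0.283
grip_force: 30.5
```

```bash
python3 -c "
from h import *
wh()"
```

```text
t15.90 p [ 0.5252 -0.1693  0.0891] yang 85.28 tilt [-0.001 -0.001 -1.   ] F [-6.8 -2.1  7.4] T [-0.3   1.08 -0.01] w 24.1 g 30.5 q6 -1.8
r 0.0559 theta 1.118 F radial 7.1 tang 0.5
```

Call:
send_rows --pt "0.0018 0.0028 0" --pt "0.0034 0.0057 0" --pt "0.0043 0.0086 0" --pt "0.0051 0.0115 0" --pt "0.0057 0.0146 0" --pt "0.0061 0.0176 0" --pt "0.0064 0.0206 0" --pt "0.0065 0.0237 0" --pt "0.0064 0.0268 0" --pt "0.0064 0.0268 0" --yaw '[0,0,0,0,0,0,0,0,0,0]' --grip_force 40

```text
t: 16.73
position: [0.5217, -0.1427, 0.0891]
ee_rot: [0.041, 0.999, -0.001, 0.0]
contact_force: [-4.1, -6.1, 4.4]
width: 0.279
grip_force: 39.9
```

```bash
python3 -c "
from h import *
wh()"
```

```text
t16.73 p [ 0.5217 -0.1427  0.0891] yang 85.31 tilt [ 0.    -0.002 -1.   ] F [-4.1 -6.1  4.4] T [-1.    0.77 -0.03] w 23.9 g 39.9 q6 -1.76
r 0.0560 theta 1.603 F radial 3.3 tang -6.6
```

Forces are small and the wheel is following. Continuing through the pressing quarter.

Call:
send_rows --pt "-0.0002 0.0031 0" --pt "-0.0006 0.0061 0" --pt "-0.0012 0.0091 0" --pt "-0.002 0.0121 0" --pt "-0.0029 0.015 0" --pt "-0.0039 0.0179 0" --pt "-0.0052 0.0207 0" --pt "-0.0065 0.0234 0" --pt "-0.0081 0.0261 0" --pt "-0.0081 0.0261 0" --yaw '[0,0,0,0,0,0,0,0,0,0]'

```text
t: 17.57
position: [0.5318, -0.1169, 0.0891]
ee_rot: [0.041, 0.999, -0.001, -0.0]
contact_force: [-4.8, -3.8, 6.3]
width: 0.282
grip_force: 40.1
```

```bash
python3 -c "
from h import *
wh()"
```

```text
t17.57 p [ 0.5318 -0.1169  0.0891] yang 85.29 tilt [-0.    -0.001 -1.   ] F [-4.8 -3.8  6.3] T [-0.6   0.76 -0.01] w 24.1 g 40.1 q6 -1.71
r 0.0558 theta 2.105 F radial 1.7 tang -5.9
```

Call:
send_rows --pt "-0.0017 0.0026 0" --pt "-0.0035 0.005 0" --pt "-0.0054 0.0074 0" --pt "-0.0075 0.0097 0" --pt "-0.0097 0.0118 0" --pt "-0.012 0.0138 0" --pt "-0.0145 0.0157 0" --pt "-0.017 0.0174 0" --pt "-0.0196 0.019 0" --pt "-0.0196 0.019 0" --yaw '[0,0,0,0,0,0,0,0,0,0]'

```text
t: 18.4
position: [0.5532, -0.0993, 0.0891]
ee_rot: [0.041, 0.999, -0.0, 0.0]
contact_force: [-3.1, -2.6, 3.5]
width: 0.281
grip_force: 40.0
```

```bash
python3 -c "
from h import *
wh()"
```

```text
t18.40 p [ 0.5532 -0.0993  0.0891] yang 85.28 tilt [ 0.    -0.001 -1.   ] F [-3.1 -2.6  3.5] T [-0.28  0.42  0.02] w 24.0 g 40.0 q6 -1.67
r 0.0554 theta 2.608 F radial -1.0 tang -4.0
```

Call:
send_rows --pt "-0.0027 0.0015 0" --pt "-0.0055 0.0027 0" --pt "-0.0083 0.0039 0" --pt "-0.0112 0.0049 0" --pt "-0.0142 0.0057 0" --pt "-0.0172 0.0063 0" --pt "-0.0202 0.0068 0" --pt "-0.0233 0.0072 0" --pt "-0.0263 0.0073 0" --pt "-0.0263 0.0073 0" --yaw '[0,0,0,0,0,0,0,0,0,0]'

```text
t: 19.23
position: [0.5801, -0.0944, 0.0892]
ee_rot: [0.041, 0.999, -0.0, 0.0]
contact_force: [-2.9, -4.3, 5.3]
width: 0.285
grip_force: 40.1
```

Call:
send_rows --pt "-0.0031 0 0" --pt "-0.0061 -0.0002 0" --pt "-0.0092 -0.0006 0" --pt "-0.0122 -0.0011 0" --pt "-0.0152 -0.0018 0" --pt "-0.0181 -0.0027 0" --pt "-0.021 -0.0037 0" --pt "-0.0238 -0.0049 0" --pt "-0.0266 -0.0062 0" --pt "-0.0266 -0.0062 0" --yaw '[0,0,0,0,0,0,0,0,0,0]'

```text
t: 20.07
position: [0.6062, -0.103, 0.0892]
ee_rot: [0.041, 0.999, -0.001, 0.0]
contact_force: [-2.7, -4.3, 3.9]
width: 0.277
grip_force: 40.0
```

```bash
python3 -c "
from h import *
wh()"
```

```text
t20.07 p [ 0.6062 -0.103   0.0892] yang 85.29 tilt [ 0.001 -0.001 -1.   ] F [-2.7 -4.3  3.9] T [-0.85  0.43 -0.04] w 23.7 g 40.0 q6 -1.66
r 0.0545 theta 3.617 F radial -5.1 tang -0.0
```

Call:
send_rows --pt "-0.0027 -0.0015 0" --pt "-0.0053 -0.0031 0" --pt "-0.0078 -0.0049 0" --pt "-0.0102 -0.0068 0" --pt "-0.0125 -0.0089 0" --pt "-0.0146 -0.011 0" --pt "-0.0167 -0.0133 0" --pt "-0.0186 -0.0157 0" --pt "-0.0204 -0.0182 0" --pt "-0.0204 -0.0182 0" --yaw '[0,0,0,0,0,0,0,0,0,0]'

```text
t: 20.9
position: [0.6243, -0.1221, 0.0892]
ee_rot: [0.041, 0.999, -0.0, -0.0]
contact_force: [-5.4, -2.5, 6.6]
width: 0.278
grip_force: 40.3
```

Call:
send_rows --pt "-0.0016 -0.0026 0" --pt "-0.0031 -0.0053 0" --pt "-0.0045 -0.008 0" --pt "-0.0057 -0.0109 0" --pt "-0.0067 -0.0137 0" --pt "-0.0075 -0.0167 0" --pt "-0.0082 -0.0197 0" --pt "-0.0088 -0.0227 0" --pt "-0.0091 -0.0257 0" --pt "-0.0091 -0.0257 0" --yaw '[0,0,0,0,0,0,0,0,0,0]'

```text
t: 21.73
position: [0.6314, -0.1483, 0.0892]
ee_rot: [0.041, 0.999, 0.0, -0.0]
contact_force: [-4.6, -1.7, 6.8]
width: 0.279
grip_force: 40.3
```

```bash
python3 -c "
from h import *
wh()"
```

```text
t21.73 p [ 0.6314 -0.1483  0.0892] yang 85.27 tilt [-0.001  0.    -1.   ] F [-4.6 -1.7  6.8] T [ 0.01  0.84 -0.01] w 23.8 g 40.3 q6 -1.72
r 0.0541 theta 4.611 F radial -4.6 tang 1.6
```

Call:
send_rows --pt "-0.0002 -0.0031 0" --pt "-0.0002 -0.0061 0" --pt "-0.0001 -0.0092 0" --pt "0.0002 -0.0122 0" --pt "0.0007 -0.0153 0" --pt "0.0014 -0.0183 0" --pt "0.0022 -0.0212 0" --pt "0.0032 -0.0241 0" --pt "0.0043 -0.027 0" --pt "0.0043 -0.027 0" --yaw '[0,0,0,0,0,0,0,0,0,0]'

```text
t: 22.57
position: [0.6253, -0.1742, 0.0892]
ee_rot: [0.041, 0.999, 0.0, 0.0]
contact_force: [-3.6, 2.5, 5.6]
width: 0.282
grip_force: 40.3
```

Call:
send_rows --pt "0.0013 -0.0028 0" --pt "0.0027 -0.0055 0" --pt "0.0043 -0.0081 0" --pt "0.0061 -0.0106 0" --pt "0.008 -0.0131 0" --pt "0.01 -0.0154 0" --pt "0.0121 -0.0176 0" --pt "0.0144 -0.0196 0" --pt "0.0167 -0.0216 0" --pt "0.0167 -0.0216 0" --yaw '[0,0,0,0,0,0,0,0,0,0]' --grip_force 20

```text
t: 23.4
position: [0.6073, -0.1946, 0.0891]
ee_rot: [0.041, 0.999, 0.0, 0.001]
contact_force: [-3.1, 2.8, 5.2]
width: 0.286
grip_force: 40.3
```

```bash
python3 -c "
from h import *
wh()"; sed -i 's/0>/0>/' plan.py; python3 plan.py -416.8 0.08 10 12 .0552 | sed 's/, 0\]/]/g' | awk '{print $1,$2,$NF,$(NF-1)}'
```

```text
t23.40 p [ 0.6073 -0.1946  0.0891] yang 85.27 tilt [ 0.002  0.    -1.   ] F [-3.1  2.8  5.2] T [ 0.4   0.32 -0.  ] w 24.4 g 40.3 q6 -1.8
r 0.0545 theta 5.616 F radial -4.1 tang 1.0
from -416.8: -0.0026]] [0.0036,
from -421.4: -0.0023]] [0.0038,
from -426.0: -0.002]] [0.004,
from -430.6: -0.0016]] [0.0041,
from -435.1: -0.0013]] [0.0042,
from -439.7: -0.001]] [0.0043,
from -444.3: -0.0006]] [0.0044,
from -448.9: -0.0003]] [0.0044,
from -453.5: 0.0001]] [0.0044,
from -458.1: 0.0004]] [0.0044,
from -462.6: 0.0008]] [0.0043,
from -467.2: 0.0011]] [0.0043,
```

Call:
send_rows --pt "0.0007 -0.0005 0" --pt "0.0014 -0.001 0" --pt "0.0022 -0.0015 0" --pt "0.0029 -0.002 0" --pt "0.0036 -0.0026 0" --pt "0.0043 -0.003 0" --pt "0.0051 -0.0035 0" --pt "0.0058 -0.0039 0" --pt "0.0066 -0.0044 0" --pt "0.0074 -0.0049 0" --yaw '[0,0,0,0,0,0,0,0,0,0]' --hand 0.02 --grip_force 20

```text
t: 24.23
position: [0.6006, -0.1986, 0.0891]
ee_rot: [0.041, 0.999, 0.0, 0.002]
contact_force: [3.8, 6.4, 3.4]
width: 0.282
grip_force: 40.2
```

```bash
python3 -c "
from h import *
wh()"
```

```text
t24.23 p [ 0.6006 -0.1986  0.0891] yang 85.26 tilt [ 0.003  0.    -1.   ] F [3.8 6.4 3.4] T [ 0.99 -0.46  0.06] w 24.1 g 40.2 q6 -1.81
r 0.0546 theta 5.759 F radial -4.2 tang -6.2
```

Call:
send_rows --pt "0.0002 -0.0001 0" --pt "0.0004 -0.0002 0" --pt "0.0006 -0.0003 0" --pt "0.0008 -0.0004 0" --pt "0.001 -0.0005 0" --pt "0.0012 -0.0006 0" --pt "0.0014 -0.0007 0" --pt "0.0016 -0.0008 0" --pt "0.0018 -0.0009 0" --pt "0.002 -0.001 0" --yaw '[0,0,0,0,0,0,0,0,0,0]'

```text
t: 25.07
position: [0.5987, -0.1995, 0.0892]
ee_rot: [0.041, 0.999, 0.0, 0.002]
contact_force: [3.5, 5.0, 3.4]
width: 0.285
grip_force: 40.1
```

```bash
python3 -c "
from h import *
wh()"
```

```text
t25.07 p [ 0.5987 -0.1995  0.0892] yang 85.26 tilt [ 0.003  0.    -1.   ] F [3.5 5.  3.4] T [ 0.9  -0.57  0.02] w 24.3 g 40.1 q6 -1.81
r 0.0547 theta 5.797 F radial -3.2 tang -5.1
```

Call:
send_rows --pt "0.0003 -0.0001 0" --pt "0.0006 -0.0003 0" --pt "0.0009 -0.0004 0" --pt "0.0012 -0.0005 0" --pt "0.0015 -0.0007 0" --pt "0.0018 -0.0008 0" --pt "0.0021 -0.0009 0" --pt "0.0024 -0.001 0" --pt "0.0027 -0.0012 0" --pt "0.003 -0.0013 0" --yaw '[0,0,0,0,0,0,0,0,0,0]'

```text
t: 25.9
position: [0.5956, -0.2008, 0.0892]
ee_rot: [0.041, 0.999, 0.0, 0.002]
contact_force: [3.7, 4.9, 3.7]
width: 0.278
grip_force: 40.1
```

```bash
python3 -c "
from h import *
wh()"
```

```text
t25.90 p [ 0.5956 -0.2008  0.0892] yang 85.26 tilt [ 0.003  0.    -1.   ] F [3.7 4.9 3.7] T [ 0.75 -0.53 -0.02] w 23.7 g 40.1 q6 -1.82
r 0.0548 theta 5.859 F radial -3.3 tang -5.1
```

Call:
send_rows --pt "0.0002 -0.0001 0" --pt "0.0004 -0.0002 0" --pt "0.0006 -0.0002 0" --pt "0.0008 -0.0003 0" --pt "0.001 -0.0004 0" --pt "0.0012 -0.0005 0" --pt "0.0014 -0.0006 0" --pt "0.0016 -0.0006 0" --pt "0.0018 -0.0007 0" --pt "0.002 -0.0008 0" --yaw '[0,0,0,0,0,0,0,0,0,0]'

```text
t: 26.73
position: [0.5937, -0.2015, 0.0892]
ee_rot: [0.041, 0.999, 0.0, 0.002]
contact_force: [3.5, 5.2, 2.2]
width: 0.283
grip_force: 40.0
```

```bash
python3 -c "
from h import *
wh()"
```

```text
t26.73 p [ 0.5937 -0.2015  0.0892] yang 85.26 tilt [ 0.004 -0.    -1.   ] F [3.5 5.2 2.2] T [ 0.72 -0.6   0.04] w 24.2 g 40.0 q6 -1.82
r 0.0548 theta 5.896 F radial -3.9 tang -4.9
```

Call:
send_rows --pt "0.0002 -0.0001 0" --pt "0.0004 -0.0001 0" --pt "0.0006 -0.0002 0" --pt "0.0009 -0.0003 0" --pt "0.0011 -0.0003 0" --pt "0.0013 -0.0004 0" --pt "0.0015 -0.0005 0" --pt "0.0018 -0.0006 0" --pt "0.002 -0.0006 0" --pt "0.0022 -0.0007 0" --yaw '[0,0,0,0,0,0,0,0,0,0]'

```text
t: 27.57
position: [0.5916, -0.2021, 0.0892]
ee_rot: [0.041, 0.999, -0.0, 0.002]
contact_force: [4.4, 3.4, 1.9]
width: 0.281
grip_force: 40.0
```

```bash
python3 -c "
from h import *
wh()"
```

```text
t27.57 p [ 0.5916 -0.2021  0.0892] yang 85.26 tilt [ 0.004 -0.    -1.   ] F [4.4 3.4 1.9] T [ 0.66 -0.71 -0.02] w 24.0 g 40.0 q6 -1.82
r 0.0548 theta 5.936 F radial -2.2 tang -5.1
```

Call:
send_rows --pt "0.0002 -0.0001 0" --pt "0.0004 -0.0001 0" --pt "0.0006 -0.0002 0" --pt "0.0009 -0.0002 0" --pt "0.0011 -0.0003 0" --pt "0.0013 -0.0003 0" --pt "0.0015 -0.0004 0" --pt "0.0018 -0.0005 0" --pt "0.002 -0.0005 0" --pt "0.0022 -0.0006 0" --yaw '[0,0,0,0,0,0,0,0,0,0]'

```text
t: 28.4
position: [0.5888, -0.2028, 0.0891]
ee_rot: [0.041, 0.999, -0.0, 0.002]
contact_force: [2.8, 2.2, 6.2]
width: 0.284
grip_force: 40.3
```

```bash
python3 -c "
from h import *
wh()"
```

```text
t28.40 p [ 0.5888 -0.2028  0.0891] yang 85.27 tilt [ 0.003 -0.001 -1.   ] F [2.8 2.2 6.2] T [ 0.54 -0.59 -0.  ] w 24.3 g 40.3 q6 -1.82
r 0.0548 theta 5.988 F radial -1.6 tang -3.2
```

Call:
send_rows --pt "0.0002 0 0" --pt "0.0004 -0.0001 0" --pt "0.0006 -0.0001 0" --pt "0.0008 -0.0002 0" --pt "0.001 -0.0002 0" --pt "0.0012 -0.0002 0" --pt "0.0014 -0.0003 0" --pt "0.0016 -0.0003 0" --pt "0.0018 -0.0004 0" --pt "0.002 -0.0004 0" --yaw '[0,0,0,0,0,0,0,0,0,0]'

```text
t: 29.23
position: [0.5869, -0.2033, 0.0892]
ee_rot: [0.041, 0.999, -0.0, 0.002]
contact_force: [4.3, 2.3, 5.5]
width: 0.282
grip_force: 40.3
```

```bash
python3 -c "
from h import *
wh()"
```

```text
t29.23 p [ 0.5869 -0.2033  0.0892] yang 85.27 tilt [ 0.003 -0.001 -1.   ] F [4.3 2.3 5.5] T [ 0.43 -0.71  0.02] w 24.1 g 40.3 q6 -1.82
r 0.0549 theta 6.024 F radial -1.5 tang -4.6
```

Call:
send_rows --pt "0.0002 0 0" --pt "0.0004 -0.0001 0" --pt "0.0006 -0.0001 0" --pt "0.0008 -0.0001 0" --pt "0.001 -0.0002 0" --pt "0.0012 -0.0002 0" --pt "0.0014 -0.0002 0" --pt "0.0016 -0.0003 0" --pt "0.0018 -0.0003 0" --pt "0.002 -0.0003 0" --yaw '[0,0,0,0,0,0,0,0,0,0]'

```text
t: 30.07
position: [0.585, -0.2035, 0.0892]
ee_rot: [0.041, 0.999, -0.0, 0.002]
contact_force: [4.4, 2.4, 5.1]
width: 0.284
grip_force: 40.2
```

```bash
python3 -c "
from h import *
wh()"
```

```text
t30.07 p [ 0.585  -0.2035  0.0892] yang 85.27 tilt [ 0.004 -0.001 -1.   ] F [4.4 2.4 5.1] T [ 0.26 -0.79 -0.  ] w 24.3 g 40.2 q6 -1.83
r 0.0549 theta 6.059 F radial -1.7 tang -4.7
```

Call:
send_rows --pt "0.0003 0 0" --pt "0.0006 -0.0001 0" --pt "0.0009 -0.0001 0" --pt "0.0012 -0.0001 0" --pt "0.0015 -0.0001 0" --pt "0.0018 -0.0002 0" --pt "0.0021 -0.0002 0" --pt "0.0024 -0.0002 0" --pt "0.0027 -0.0002 0" --pt "0.003 -0.0003 0" --yaw '[0,0,0,0,0,0,0,0,0,0]'

```text
t: 30.9
position: [0.5818, -0.2039, 0.0892]
ee_rot: [0.041, 0.999, -0.001, 0.002]
contact_force: [4.1, -0.3, 6.1]
width: 0.281
grip_force: 40.3
```

```bash
python3 -c "
from h import *
wh()"
```

```text
t30.90 p [ 0.5818 -0.2039  0.0892] yang 85.27 tilt [ 0.003 -0.002 -1.   ] F [ 4.1 -0.3  6.1] T [-0.03 -0.75  0.02] w 24.0 g 40.3 q6 -1.83
r 0.0549 theta 6.117 F radial 0.6 tang -4.1
```

Call:
send_rows --pt "0.0003 0 0" --pt "0.0006 0 0" --pt "0.0009 0 0" --pt "0.0012 0 0" --pt "0.0015 0 0" --pt "0.0018 0 0" --pt "0.0021 0 0" --pt "0.0024 0 0" --pt "0.0027 0 0" --pt "0.003 0 0" --yaw '[0,0,0,0,0,0,0,0,0,0]'

```text
t: 31.73
position: [0.579, -0.2041, 0.0891]
ee_rot: [0.041, 0.999, -0.001, 0.002]
contact_force: [5.0, -3.0, 5.4]
width: 0.279
grip_force: 40.2
```

```bash
python3 -c "
from h import *
wh()"
```

```text
t31.73 p [ 0.579  -0.2041  0.0891] yang 85.28 tilt [ 0.004 -0.002 -1.   ] F [ 5.  -3.   5.4] T [-0.46 -0.82  0.03] w 23.8 g 40.2 q6 -1.83
r 0.0549 theta 6.169 F radial 3.2 tang -4.9
```

Call:
send_rows --pt "0.0003 -0.0001 0" --pt "0.0006 -0.0002 0" --pt "0.0009 -0.0003 0" --pt "0.0012 -0.0004 0" --pt "0.0015 -0.0004 0" --pt "0.0018 -0.0004 0" --pt "0.0021 -0.0004 0" --pt "0.0024 -0.0004 0" --pt "0.0027 -0.0004 0" --pt "0.003 -0.0004 0" --yaw '[0,0,0,0,0,0,0,0,0,0]'

```text
t: 32.57
position: [0.576, -0.2042, 0.0891]
ee_rot: [0.041, 0.999, -0.001, 0.002]
contact_force: [5.0, -2.9, 4.8]
width: 0.286
grip_force: 40.2
```

```bash
python3 -c "
from h import *
wh()"
```

```text
t32.57 p [ 0.576  -0.2042  0.0891] yang 85.28 tilt [ 0.004 -0.002 -1.   ] F [ 5.  -2.9  4.8] T [-0.3  -0.85  0.01] w 24.4 g 40.2 q6 -1.83
r 0.0550 theta 6.223 F radial 2.8 tang -5.0
```

Call:
send_rows --pt "0.0003 0 0" --pt "0.0006 0 0" --pt "0.0009 0 0" --pt "0.0012 0 0" --pt "0.0015 0 0" --pt "0.0018 0 0" --pt "0.0021 0 0" --pt "0.0024 0 0" --pt "0.0027 0 0" --pt "0.003 0 0" --yaw '[0,0,0,0,0,0,0,0,0,0]'

```text
t: 33.4
position: [0.5729, -0.2041, 0.0891]
ee_rot: [0.041, 0.999, -0.001, 0.002]
contact_force: [3.6, -2.8, 5.7]
width: 0.284
grip_force: 40.3
```

```bash
python3 -c "
from h import *
wh()"
```

```text
t33.40 p [ 0.5729 -0.2041  0.0891] yang 85.28 tilt [ 0.004 -0.002 -1.   ] F [ 3.6 -2.8  5.7] T [-0.46 -0.69 -0.02] w 24.2 g 40.3 q6 -1.83
r 0.0551 theta 6.280 F radial 2.5 tang -3.8
```

Call:
send_rows --pt "0.0003 0 0" --pt "0.0006 0 0" --pt "0.0009 0 0" --pt "0.0012 0 0" --pt "0.0015 0 0" --pt "0.0018 0.0001 0" --pt "0.0021 0.0001 0" --pt "0.0024 0.0001 0" --pt "0.0027 0.0001 0" --pt "0.003 0.0001 0" --yaw '[0,0,0,0,0,0,0,0,0,0]'

```text
t: 34.23
position: [0.5699, -0.2038, 0.0892]
ee_rot: [0.041, 0.999, -0.001, 0.002]
contact_force: [5.8, -2.5, 5.3]
width: 0.28
grip_force: 40.2
```

```bash
python3 -c "
from h import *
wh()"
```

```text
t34.23 p [ 0.5699 -0.2038  0.0892] yang 85.28 tilt [ 0.004 -0.002 -1.   ] F [ 5.8 -2.5  5.3] T [-0.51 -0.69 -0.01] w 23.9 g 40.2 q6 -1.83
r 0.0551 theta 0.050 F radial 1.7 tang -6.0
```

Call:
send_rows --pt "0.0003 0 0" --pt "0.0006 0 0" --pt "0.0009 0.0001 0" --pt "0.0012 0.0001 0" --pt "0.0015 0.0001 0" --pt "0.0018 0.0002 0" --pt "0.002 0.0002 0" --pt "0.0022 0.0002 0" --pt "0.0024 0.0002 0" --pt "0.0026 0.0003 0" --yaw '[0,0,0,0,0,0,0,0,0,0]'

```text
t: 35.07
position: [0.5672, -0.2034, 0.0891]
ee_rot: [0.041, 0.999, -0.001, 0.002]
contact_force: [3.0, -4.9, 6.1]
width: 0.28
grip_force: 40.3
```

```bash
python3 -c "
from h import *
wh()"
```

```text
t35.07 p [ 0.5672 -0.2034  0.0891] yang 85.29 tilt [ 0.003 -0.003 -1.   ] F [ 3.  -4.9  6.1] T [-0.69 -0.62 -0.03] w 24.0 g 40.3 q6 -1.83
r 0.0551 theta 0.100 F radial 4.3 tang -3.8
```

Call:
send_rows --pt "0.0003 0 0" --pt "0.0006 0 0" --pt "0.0009 0.0001 0" --pt "0.0012 0.0001 0" --pt "0.0015 0.0001 0" --pt "0.0018 0.0002 0" --pt "0.002 0.0002 0" --pt "0.0022 0.0002 0" --pt "0.0024 0.0002 0" --pt "0.0026 0.0003 0" --yaw '[0,0,0,0,0,0,0,0,0,0]'

```text
t: 35.9
position: [0.5647, -0.2029, 0.0892]
ee_rot: [0.041, 0.999, -0.001, 0.002]
contact_force: [4.0, -5.3, 5.3]
width: 0.285
grip_force: 40.3
```

```bash
python3 -c "
from h import *
wh()"
```

```text
t35.90 p [ 0.5647 -0.2029  0.0892] yang 85.28 tilt [ 0.003 -0.003 -1.   ] F [ 4.  -5.3  5.3] T [-0.73 -0.64 -0.01] w 24.4 g 40.3 q6 -1.83
r 0.0552 theta 0.147 F radial 4.2 tang -5.1
```

Call:
send_rows --pt "0.0003 0 0" --pt "0.0006 0.0001 0" --pt "0.0009 0.0001 0" --pt "0.0012 0.0002 0" --pt "0.0015 0.0002 0" --pt "0.0018 0.0003 0" --pt "0.002 0.0003 0" --pt "0.0022 0.0004 0" --pt "0.0024 0.0004 0" --pt "0.0026 0.0004 0" --yaw '[0,0,0,0,0,0,0,0,0,0]'

```text
t: 36.73
position: [0.5621, -0.2023, 0.0891]
ee_rot: [0.041, 0.999, -0.001, 0.002]
contact_force: [3.4, -4.2, 5.8]
width: 0.282
grip_force: 40.3
```

```bash
python3 -c "
from h import *
wh()"
```

```text
t36.73 p [ 0.5621 -0.2023  0.0891] yang 85.28 tilt [ 0.003 -0.003 -1.   ] F [ 3.4 -4.2  5.8] T [-0.64 -0.6  -0.  ] w 24.0 g 40.3 q6 -1.83
r 0.0553 theta 0.194 F radial 3.1 tang -4.5
```

Call:
send_rows --pt "0.0003 0.0001 0" --pt "0.0006 0.0001 0" --pt "0.0008 0.0002 0" --pt "0.001 0.0002 0" --pt "0.0012 0.0003 0" --pt "0.0014 0.0003 0" --pt "0.0016 0.0004 0" --pt "0.0018 0.0004 0" --pt "0.002 0.0005 0" --pt "0.0022 0.0005 0" --yaw '[0,0,0,0,0,0,0,0,0,0]'

```text
t: 37.57
position: [0.559, -0.2014, 0.0891]
ee_rot: [0.041, 0.999, -0.001, 0.001]
contact_force: [-0.7, -3.4, 9.0]
width: 0.286
grip_force: 40.7
```

```bash
python3 -c "
from h import *
wh();cap('wrist','w7.png');cap('scene','s7.png');cap('top','t7.png')"
```

```text
t37.57 p [ 0.559  -0.2014  0.0891] yang 85.29 tilt [ 0.002 -0.002 -1.   ] F [-0.7 -3.4  9. ] T [-0.47  0.07  0.  ] w 24.4 g 40.7 q6 -1.83
r 0.0553 theta 0.252 F radial 3.4 tang -0.5
```

Call:
send_rows --pt "0.0001 0 0" --pt "0.0003 0.0001 0" --pt "0.0004 0.0001 0" --pt "0.0006 0.0002 0" --pt "0.0007 0.0002 0" --pt "0.0009 0.0003 0" --pt "0.001 0.0003 0" --pt "0.0012 0.0003 0" --pt "0.0013 0.0004 0" --pt "0.0015 0.0004 0" --yaw '[0,0,0,0,0,0,0,0,0,0]'

```text
t: 38.55
position: [0.5574, -0.2008, 0.0891]
ee_rot: [0.041, 0.999, -0.001, 0.001]
contact_force: [-0.2, -3.6, 9.5]
width: 0.278
grip_force: 40.6
```

```bash
python3 -c "
from h import *
wh()"
```

```text
t38.55 p [ 0.5574 -0.2008  0.0891] yang 85.29 tilt [ 0.001 -0.002 -1.   ] F [-0.2 -3.6  9.5] T [-0.57 -0.06 -0.04] w 23.8 g 40.6 q6 -1.83
r 0.0553 theta 0.284 F radial 3.5 tang -1.1
```

Call:
send_rows --pt "0.0001 0 0" --pt "0.0003 0.0001 0" --pt "0.0004 0.0001 0" --pt "0.0006 0.0002 0" --pt "0.0007 0.0002 0" --pt "0.0009 0.0003 0" --pt "0.001 0.0003 0" --pt "0.0012 0.0004 0" --pt "0.0013 0.0004 0" --pt "0.0015 0.0005 0" --yaw '[0,0,0,0,0,0,0,0,0,0]'

```text
t: 39.38
position: [0.5561, -0.2003, 0.0891]
ee_rot: [0.041, 0.999, -0.001, 0.001]
contact_force: [-0.0, -4.7, 8.4]
width: 0.283
grip_force: 40.6
```

```bash
python3 -c "
from h import *
wh()
w=cap('wrist')['img'];s=cap('scene')['img'];t=cap('top')['img']
r=lambda i,w,h:cv2.resize(i,(w,h),interpolation=cv2.INTER_CUBIC)
A=r(w[60:330,130:490],480,360);B=r(s[205:295,225:365],320,206);C=r(t[185:250,270:380],320,189);
o=np.zeros((395,800,3),np.uint8);o[:360,:480]=A;o[:206,480:]=B;o[206:395,480:]=C
cv2.imwrite('pics/x8.png',cv2.cvtColor(o,cv2.COLOR_RGB2BGR))"
```

```text
t39.38 p [ 0.5561 -0.2003  0.0891] yang 85.29 tilt [ 0.002 -0.002 -1.   ] F [-0.  -4.7  8.4] T [-0.71 -0.09 -0.  ] w 24.2 g 40.6 q6 -1.83
r 0.0553 theta 0.309 F radial 4.4 tang -1.8
```

View pics/x8.png

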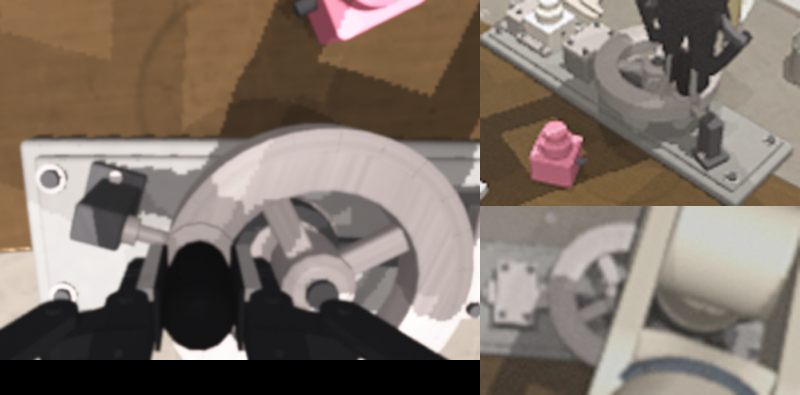

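The handle is held at (198,290), and the lock pin at (150,232) is against the rim just beside the handle's boss. I'll compute the lock pin's azimuth from the earlier wrist pixels.

```bash
python3 -c "
from h import *
s,m,a,th=wh();c=cap('wrist')
f=lambda x,y:(130+x*.75,60+y*.75)
for z in (.06,.066,.07):
    P=onz(c,[f(118,172),f(130,230),f(150,234),f(170,240)],z)[:,:2]-W
    print(z,(np.radians(-94.8)-np.arctan2(P[:,1],P[:,0])).round(3),np.linalg.norm(P,axis=1).round(4))
P=onz(c,[f(198,232)],.078)[:,:2]-W;print(np.radians(-94.8)-np.arctan2(P[:,1],P[:,0]),np.linalg.norm(P))
print('rim top at theta',proj(c,[[W[0]+.07*np.cos(np.radians(-94.8)-t),W[1]+.07*np.sin(np.radians(-94.8)-t),.076] for t in (.1,.2,.3)]).tolist())
"
```

```text
t39.53 p [ 0.5561 -0.2003  0.0891] yang 85.29 tilt [ 0.002 -0.002 -1.   ] F [ 0.8 -3.7  8.6] T [-0.69 -0.08 -0.  ] w 24.1 g 40.6 q6 -1.83
r 0.0553 theta 0.309 F radial 3.2 tang -2.1
0.06 [0.505 0.247 0.252 0.244] [0.1002 0.0863 0.077  0.0674]
0.066 [0.523 0.277 0.285 0.281] [0.0998 0.0859 0.0768 0.0675]
0.07 [0.535 0.297 0.307 0.306] [0.0996 0.0856 0.0768 0.0677]
[0.48127553] 0.05904597103928709
rim top at theta [[248.4259148673045, 265.6180019216092], [249.90445744245358, 254.667080367629], [252.6488121249067, 243.6707090987061]]
```

Call:
send_rows --pt "0.0001 0 0" --pt "0.0003 0.0001 0" --pt "0.0004 0.0001 0" --pt "0.0006 0.0002 0" --pt "0.0007 0.0002 0" --pt "0.0009 0.0003 0" --pt "0.001 0.0003 0" --pt "0.0012 0.0004 0" --pt "0.0013 0.0004 0" --pt "0.0015 0.0005 0" --yaw '[0,0,0,0,0,0,0,0,0,0]'

```text
t: 40.42
position: [0.5558, -0.2002, 0.0892]
ee_rot: [0.041, 0.999, -0.001, 0.002]
contact_force: [5.3, -6.3, 5.0]
width: 0.284
grip_force: 40.2
```

```bash
python3 -c "
from h import *
wh()"
```

```text
t40.42 p [ 0.5558 -0.2002  0.0892] yang 85.29 tilt [ 0.004 -0.003 -1.   ] F [ 5.3 -6.3  5. ] T [-0.95 -0.75 -0.07] w 24.2 g 40.2 q6 -1.83
r 0.0553 theta 0.316 F radial 3.8 tang -7.3
```

The wheel has stopped: it moved 0.3 mm for 1.6 mm commanded, and the force rose. One gentle probe will confirm.

Call:
send_rows --pt "0.0001 0 0" --pt "0.0002 0.0001 0" --pt "0.0003 0.0001 0" --pt "0.0004 0.0001 0" --pt "0.0005 0.0002 0" --pt "0.0006 0.0002 0" --pt "0.0007 0.0002 0" --pt "0.0008 0.0002 0" --pt "0.0009 0.0003 0" --pt "0.001 0.0003 0" --yaw '[0,0,0,0,0,0,0,0,0,0]'

```text
t: 41.25
position: [0.5556, -0.2001, 0.0892]
ee_rot: [0.041, 0.999, -0.002, 0.003]
contact_force: [7.7, -7.7, 0.8]
width: 0.283
grip_force: 39.9
```

```bash
python3 -c "
from h import *
wh()"
```

```text
t41.25 p [ 0.5556 -0.2001  0.0892] yang 85.29 tilt [ 0.005 -0.004 -1.   ] F [ 7.7 -7.7  0.8] T [-1.09 -1.24  0.01] w 24.1 g 39.9 q6 -1.83
r 0.0554 theta 0.319 F radial 4.1 tang -10.1
```

Call:
send_rows --pt "-0.0005 -0.0002 0" --pt "-0.001 -0.0003 0" --pt "-0.0015 -0.0005 0" --pt "-0.002 -0.0006 0" --pt "-0.0025 -0.0008 0" --pt "-0.003 -0.001 0" --pt "-0.0035 -0.0011 0" --pt "-0.004 -0.0013 0" --pt "-0.004 -0.0013 0" --pt "-0.004 -0.0013 0" --yaw '[0,0,0,0,0,0,0,0,0,0]'

```text
t: 42.08
position: [0.5568, -0.2006, 0.0891]
ee_rot: [0.041, 0.999, -0.001, 0.0]
contact_force: [-2.3, -2.9, 11.8]
width: 0.284
grip_force: 40.9
```

```bash
python3 -c "
from h import *
wh()"
```

```text
t42.08 p [ 0.5568 -0.2006  0.0891] yang 85.29 tilt [ 0.    -0.002 -1.   ] F [-2.3 -2.9 11.8] T [-0.4   0.33  0.03] w 24.2 g 40.9 q6 -1.83
r 0.0553 theta 0.296 F radial 3.6 tang 1.0
```

Call:
send_rows --pt "-0.0005 -0.0002 0" --pt "-0.001 -0.0003 0" --pt "-0.0015 -0.0005 0" --pt "-0.002 -0.0006 0" --pt "-0.002 -0.0006 0" --pt "-0.002 -0.0006 0" --pt "-0.002 -0.0006 0" --pt "-0.002 -0.0006 0" --pt "-0.002 -0.0006 0" --pt "-0.002 -0.0006 0" --yaw '[0,0,0,0,0,0,0,0,0,0]'

```text
t: 42.92
position: [0.5577, -0.201, 0.089]
ee_rot: [0.041, 0.999, -0.0, -0.001]
contact_force: [-5.8, -1.4, 15.8]
width: 0.281
grip_force: 41.2
```

```bash
python3 -c "
from h import *
wh()"
```

```text
t42.92 p [ 0.5577 -0.201   0.089 ] yang 85.29 tilt [-0.002 -0.001 -1.   ] F [-5.8 -1.4 15.8] T [-0.14  0.96  0.05] w 24.0 g 41.2 q6 -1.83
r 0.0553 theta 0.278 F radial 3.4 tang 4.9
```

Call:
send_rows --pt "-0.0005 -0.0002 0" --pt "-0.001 -0.0003 0" --pt "-0.0015 -0.0005 0" --pt "-0.002 -0.0006 0" --pt "-0.002 -0.0006 0" --pt "-0.002 -0.0006 0" --pt "-0.002 -0.0006 0" --pt "-0.002 -0.0006 0" --pt "-0.002 -0.0006 0" --pt "-0.002 -0.0006 0" --yaw '[0,0,0,0,0,0,0,0,0,0]'

```text
t: 43.75
position: [0.558, -0.2011, 0.089]
ee_rot: [0.041, 0.999, 0.0, -0.003]
contact_force: [-12.2, 1.8, 21.3]
width: 0.279
grip_force: 41.8
```

```bash
python3 -c "
from h import *
wh()"
```

```text
t43.75 p [ 0.558  -0.2011  0.089 ] yang 85.29 tilt [-0.005  0.    -1.   ] F [-12.2   1.8  21.3] T [ 0.23  1.93 -0.  ] w 23.8 g 41.8 q6 -1.84
r 0.0554 theta 0.272 F radial 2.6 tang 12.1
```

The wheel is locked both ways. I'll relax the arm, release, and rise clear.

Call:
send_rows --pt "0.0005 0.0002 0" --pt "0.001 0.0003 0" --pt "0.0015 0.0005 0" --pt "0.002 0.0006 0" --pt "0.0025 0.0008 0" --pt "0.0032 0.001 0" --pt "0.0032 0.001 0" --pt "0.0032 0.001 0" --pt "0.0032 0.001 0" --pt "0.0032 0.001 0" --yaw '[0,0,0,0,0,0,0,0,0,0]'

```text
t: 44.58
position: [0.5575, -0.2009, 0.0891]
ee_rot: [0.041, 0.999, -0.001, 0.0]
contact_force: [-3.9, -2.3, 12.4]
width: 0.281
grip_force: 40.9
```

Call:
send_rows --pt "0 0 0" --pt "0 0 0" --pt "0 0 0" --pt "0 0 0" --pt "0 0 0" --pt "0 0 0" --pt "0 0 0" --pt "0 0 0" --pt "0 0 0" --pt "0 0 0" --yaw '[0,0,0,0,0,0,0,0,0,0]' --hand 0.05

```text
t: 45.42
position: [0.5578, -0.1998, 0.088]
ee_rot: [0.041, 0.999, -0.0, 0.0]
contact_force: [-0.2, -0.2, 0.0]
width: 0.584
grip_force: 0.0
```

Call:
send_rows --pt "0 0 -0.005" --pt "0 0 -0.015" --pt "0 0 -0.03" --pt "0 0 -0.045" --pt "0 0 -0.06" --pt "0 0 -0.08" --pt "0 0 -0.1" --pt "0 0 -0.115" --pt "0 0 -0.12" --pt "0 0 -0.12" --yaw '[0,0,0,0,0,0,0,0,0,0]'

```text
t: 46.25
position: [0.5587, -0.2001, 0.2101]
ee_rot: [0.041, 0.999, -0.001, 0.002]
contact_force: [-0.1, -0.0, -0.9]
width: 0.585
grip_force: 0.0
```

```bash
python3 -c "
from h import *
st();c=cap('wrist','w9.png');g=c['img'].astype(int)
k=(g.max(2)<45).astype(np.uint8);k[:150]=0;k[245:]=0
n,l,S,C=cv2.connectedComponentsWithStats(k)
for i in range(1,n):
  if S[i,4]>150: print(S[i],C[i].round(1))
P=[W[0]+.055*np.cos(np.radians(-94.8)-.3),W[1]+.055*np.sin(np.radians(-94.8)-.3)]
print(proj(c,[P+[.128],P+[.085]]))
m=(g.min(2)>120).astype(np.uint8)
q=proj(c,[[.5925,.0203,.08],[.5925,.0203,.052],[.5885,-.03,.038]]);print(q)
u,v=q[1].astype(int);k=np.zeros_like(m);k[v-45:v+45,u-45:u+45]=m[v-45:v+45,u-45:u+45]
t=max(cv2.findContours(k,0,2)[0],key=cv2.contourArea);print(cv2.minAreaRect((onz(c,t.reshape(-1,2),.052)[:,:2]*1000).astype(np.float32)))
"
```

```text
t46.25 p [ 0.5587 -0.2001  0.2101] yang 85.27 tilt [ 0.003 -0.001 -1.   ] F [-0.1 -0.  -0.9] T [-0.02 -0.04  0.02] w 50.0 g 0.0 q6 -1.83
[  0 183  37  62 159] [ 18.9 212.2]
[265 189  28  34 730] [278.3 206. ]
[[277.91423444 210.7591295 ]
 [278.10568851 197.03062862]]
[[502.84890801 213.13935969]
 [484.93479185 205.3125805 ]
 [433.74859164 201.95345192]]
((593.41015625, 22.346683502197266), (114.9491958618164, 106.12030792236328), 3.981316328048706)
```

```bash
python3 -c "
from bench import robot
print(robot.sign_off())"
```

```text
the job is handed in; nothing more can be done
None
```

I set the pinned holder in the nest, turned the flywheel one clockwise revolution until it locked about 0.3 rad past 2π, released it and handed the job in at about 46 s. The lock was felt as a stop both ways at about 10–12 N at the handle. That the pin is flush and the holder still seated after the stroke was not measured.

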